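Mirror the thread row onto the thread stand

TASK

Move the four spools of thread from the wooden colour tray onto the pins of the dark thread stand, one on each pin, in reverse order for the machinist who sits across the table: the spool at the left end of the tray (as seen from the robot) goes on the stand's right-hand end pin, the next one on the pin beside it, and so on. Each spool must end upright with its pin inside it, standing fully down on the deck, let go and still.

Things in the scene. Friction and masses are not known exactly. Their poses are not given: they have to be found in the camera images.
- spool_red: loose spool of red thread, upright, about 90 g: outside diameter 44 mm (white foot rim 47 mm, 4 mm high), straight sides to 60 mm, thin white core to 66 mm; a hole of 24 mm diameter runs right through its axis. Origin: centre of its underside; z up along the axis. At the start it stands on the tile of its colour on the tray
- spool_yellow: loose spool of yellow thread, upright, about 90 g: outside diameter 44 mm (white foot rim 47 mm, 4 mm high), straight sides to 60 mm, thin white core to 66 mm; a hole of 24 mm diameter runs right through its axis. Origin: centre of its underside; z up along the axis. At the start it stands on the tile of its colour on the tray
- spool_green: loose spool of green thread, upright, about 90 g: outside diameter 44 mm (white foot rim 47 mm, 4 mm high), straight sides to 60 mm, thin white core to 66 mm; a hole of 24 mm diameter runs right through its axis. Origin: centre of its underside; z up along the axis. At the start it stands on the tile of its colour on the tray
- spool_blue: loose spool of blue thread, upright, about 90 g: outside diameter 44 mm (white foot rim 47 mm, 4 mm high), straight sides to 60 mm, thin white core to 66 mm; a hole of 24 mm diameter runs right through its axis. Origin: centre of its underside; z up along the axis. At the start it stands on the tile of its colour on the tray
- tile_red: fixed red square tile 60 x 60 x 4 mm on the tray, marking where the red spool stood at the start; a thin pin, diameter 6 mm, rises 20 mm above its middle, inside the spool. Origin: centre of its underside; top 4 mm above; axes as the tray's. The four tiles are in any order along the tray
- tile_yellow: fixed yellow square tile 60 x 60 x 4 mm on the tray, marking where the yellow spool stood at the start; a thin pin, diameter 6 mm, rises 20 mm above its middle, inside the spool. Origin: centre of its underside; top 4 mm above; axes as the tray's. The four tiles are in any order along the tray
- tile_green: fixed green square tile 60 x 60 x 4 mm on the tray, marking where the green spool stood at the start; a thin pin, diameter 6 mm, rises 20 mm above its middle, inside the spool. Origin: centre of its underside; top 4 mm above; axes as the tray's. The four tiles are in any order along the tray
- tile_blue: fixed blue square tile 60 x 60 x 4 mm on the tray, marking where the blue spool stood at the start; a thin pin, diameter 6 mm, rises 20 mm above its middle, inside the spool. Origin: centre of its underside; top 4 mm above; axes as the tray's. The four tiles are in any order along the tray
- tray: fixed brown wooden colour tray, 94 (x) x 290 (y) x 12 mm. Origin: centre of its underside, on the table; z up. The row of tiles runs along its y axis, at y = +102, +34, -34, -102 mm, x = 0; +y is its left end as seen from the robot. May stand on the left or right half of the table, turned up to 20 degrees either way
- stand: fixed dark steel thread stand, 94 (x) x 290 (y) mm, deck 20 mm high, on the other half of the table, turned up to 20 degrees. Origin: centre of its underside, on the table; z up, +y its left end seen from the robot. Four upright pins, diameter 6 mm, at y = +102, +34, -34, -102 mm, x = 0, top 70 mm above the table. Low things (30 mm) lie beside it and the tray

How it is judged (in metres and radians):
At the end, for the whole second after the job is handed in: Every spool is on the stand's pin that mirrors its tile's place on the tray (tile at y, spool at -y): within 13 mm of it along the stand's x and y, underside within 4 mm of deck height, upright within 0.1 rad, at rest (below 0.02 m/s and 0.2 rad/s) (((y of tile_red in the frame of tray between 0.082 and 0.122 m and y of spool_red in the frame of stand between -0.115 and -0.089 m) or (y of tile_red in the frame of tray between 0.014 and 0.054 m and y of spool_red in the frame of stand between -0.047 and -0.021 m) or (y of tile_red in the frame of tray between -0.054 and -0.014 m and y of spool_red in the frame of stand between 0.021 and 0.047 m) or (y of tile_red in the frame of tray between -0.122 and -0.082 m and y of spool_red in the frame of stand between 0.089 and 0.115 m)) and x of spool_red in the frame of stand between -0.013 and 0.013 m and z of spool_red in the frame of stand between 0.016 and 0.024 m and angle between each of spool_red, spool_yellow, spool_green, spool_blue's own z axis and vertical below 0.1 rad and linear speed of each of spool_red, spool_yellow, spool_green, spool_blue below 0.02 m/s and angular speed of each of spool_red, spool_yellow, spool_green, spool_blue below 0.2 rad/s and ((y of tile_yellow in the frame of tray between 0.082 and 0.122 m and y of spool_yellow in the frame of stand between -0.115 and -0.089 m) or (y of tile_yellow in the frame of tray between 0.014 and 0.054 m and y of spool_yellow in the frame of stand between -0.047 and -0.021 m) or (y of tile_yellow in the frame of tray between -0.054 and -0.014 m and y of spool_yellow in the frame of stand between 0.021 and 0.047 m) or (y of tile_yellow in the frame of tray between -0.122 and -0.082 m and y of spool_yellow in the frame of stand between 0.089 and 0.115 m)) and x of spool_yellow in the frame of stand between -0.013 and 0.013 m and z of spool_yellow in the frame of stand between 0.016 and 0.024 m and ((y of tile_green in the frame of tray between 0.082 and 0.122 m and y of spool_green in the frame of stand between -0.115 and -0.089 m) or (y of tile_green in the frame of tray between 0.014 and 0.054 m and y of spool_green in the frame of stand between -0.047 and -0.021 m) or (y of tile_green in the frame of tray between -0.054 and -0.014 m and y of spool_green in the frame of stand between 0.021 and 0.047 m) or (y of tile_green in the frame of tray between -0.122 and -0.082 m and y of spool_green in the frame of stand between 0.089 and 0.115 m)) and x of spool_green in the frame of stand between -0.013 and 0.013 m and z of spool_green in the frame of stand between 0.016 and 0.024 m and ((y of tile_blue in the frame of tray between 0.082 and 0.122 m and y of spool_blue in the frame of stand between -0.115 and -0.089 m) or (y of tile_blue in the frame of tray between 0.014 and 0.054 m and y of spool_blue in the frame of stand between -0.047 and -0.021 m) or (y of tile_blue in the frame of tray between -0.054 and -0.014 m and y of spool_blue in the frame of stand between 0.021 and 0.047 m) or (y of tile_blue in the frame of tray between -0.122 and -0.082 m and y of spool_blue in the frame of stand between 0.089 and 0.115 m)) and x of spool_blue in the frame of stand between -0.013 and 0.013 m and z of spool_blue in the frame of stand between 0.016 and 0.024 m); the robot touches nothing.
It also fails if it takes over 88 s, if anything falls off the work surface, if the arm or the gripper's body presses on something with over 40 N, if the wrist force passes 120 N, or if a joint passes its speed limit or range.

ROBOT

A 6-joint arm with a two-finger parallel gripper is mounted at the origin on the work surface. World frame = base frame: x ahead of the robot, y to its left, z up, the work surface at z = 0. Lengths are in m, angles in degrees, forces in N, time in s.
With the tool pointing down it reaches from about 0.35 to 0.875 m from the base axis. Payload 4.2 kg.
Tool frame: the origin (TCP) lies midway between the tips of the shut fingers; the grasp point (between the pads) lies 19 mm behind it; y points along the fingers, x is the direction in which the jaws open and shut, and the axes are right-handed (so a half turn about y gives the same grasp; the last joint's range is limited). The gripper opens to 87 mm and grips with 3 to 60 N. Pads are 19 mm wide; open, the fingers measure 117 mm over their backs; the gripper's body (75 mm by 190 mm) begins 51 mm behind the grasp point.
Start: joints at [85.749, 22.042, 0.453, 0, -68.411, -14.817], TCP at [0.204, 0.591, 0.223] pointing down, gripper open.
Joint ranges: [-179.83, 179.83], [-69.29, 118.12], [-61.27, 80.66], [-181.25, 117.63], [-171.15, -9.14], [-177.46, 177.46]. Speed limits (degrees/s): [159.86, 159.86, 180, 180, 180, 180].

INTERFACE

Orientations are given as a 3x3 rotation matrix whose columns are the frame's x, y, z axes.
In Python, from station import * gives the robot as it stands.
- The arm moves only by the tool jog_arm, never from a script. Its argument "series" is a list of rows, each a list of 3 entries, a list of its own where there are three numbers: the shift along the tool's x, y, z in m, then the turn, a rotation vector about the tool's x, y, z in degrees, then the finger opening in m, from 0 to 0.087. A call has 1 to 10 rows; each row shifts and turns the commanded pose from where the row before left it, along the tool's axes as they then stand; what a row does not reach is not made up. A row lasts 1/8 s, in which the tool goes at most 62.5 mm and 10.7 degrees, less where a joint would pass 70% of its speed; a pose out of reach is approached as far as the arm can. A call is refused whole if a number of a shift passes 0.0625 or a number of a turn 10.7, either way. A call with a gripper value outside its range is refused whole. The fingers move at their own pace and stop on an object; the grip force is fixed at half the most. Time passes only in rows, so rows that do not move let the fingers close. It gives the time, the measured TCP pose, the force and the opening at its end, in the units of the state.
- sense(): the state, without advancing time (a new reading comes with each control period).
- capture(name): name is "scene" or "top" or "wrist"; returns the picture (480x640x3 uint8, red, green, blue); there is no depth.
- camera_info(name): a dict with "fx", "fy", "cx", "cy" (pixels), "rvec" (rotation vector, rad) and "tvec" (3), from world to camera coordinates, as OpenCV has them. Camera axes: x right, y down, z forward; pixel columns grow to the right and rows downward; lengths in m; the calibration is good to about 2 mm. A picture is of the moment at which its call begins: read the wrist's pose just before it. camera_info takes no time and is no camera call; for the wrist camera it gives the pose at the moment of the call.
- finish_job(): hands the job in, once; it reports no verdict.
The state is a dict: "time_s": time; "joints": joint angles; "joint_velocities": joint speeds; "effort": joint torques, N m; "tcp_pos": TCP position; "ee_rot": TCP orientation; "wrist_force": force on the tool from outside, world axes, zero at the start; "moment": the same for the moment, N m; "gripper_width": opening from 0.0 (shut) to 1.0 (fully open).
Only numpy, scipy, OpenCV 4.12 (cv2) and the standard library are available. Lean on these libraries where they do the work, as an engineer would, in place of code of your own. Each camera call takes 0.05 s, during which the arm holds its last target. There are 200 camera calls.

## Working session

There is one attempt and no reset: what is moved stays moved. The work goes in short steps, Python scripts to look and compute and a tool call to move; the robot and the scene stay as the last step left them, time stands still between calls to the robot, and variables do not carry over. Pictures are saved under pics/ and viewed, about 12 in all and at most 16, crops included, and the job is handed in when it is done.

Besides the shell and the picture viewer there is one more tool, called after "Request:" by a JSON object that holds its "method" and its "body". jog_arm: Moves the arm, as the interface text tells. Its arguments: {"type":"object","properties":{"series":{"type":"array","items":{"type":"array"}}},"required":["series"]}

```bash
mkdir -p pics
python3 - <<'E'
from station import *
import cv2
s=sense();print({k:s[k] for k in('time_s','tcp_pos','ee_rot','gripper_width')})
for n in('scene','top'):
    im=capture(n);cv2.imwrite(f'pics/{n}0.png',im[:,:,::-1]);print(n,camera_info(n))
print(camera_info('wrist'))
E
```

```text
{'time_s': 0.0, 'tcp_pos': array([0.20395304, 0.59014342, 0.2214413 ]), 'ee_rot': array([[-3.26862327e-01, -6.35102093e-04,  9.45071752e-01],
       [-9.45069380e-01, -2.11944469e-03, -3.26862931e-01],
       [ 2.21061864e-03, -9.99997552e-01,  9.25510830e-05]]), 'gripper_width': 0.9972158864206551}
scene {'fx': 540.6680887854607, 'fy': 540.6680887854607, 'cx': 308.3957276562988, 'cy': 241.68050853536658, 'rvec': array([ 1.74600229,  2.09470117, -0.61576016]), 'tvec': array([ 0.07563149, -0.39551802,  1.21646974])}
top {'fx': 461.76579857852636, 'fy': 461.76579857852636, 'cx': 327.01138378139433, 'cy': 239.39805169226918, 'rvec': array([ 2.17767538, -2.16704196,  0.07847211]), 'tvec': array([0.00759828, 0.51674512, 0.92194548])}
{'fx': 332.2544904602953, 'fy': 332.2544904602953, 'cx': 315.4593429255255, 'cy': 241.60688580495565, 'rvec': array([-1.71042561,  2.40201891,  0.35442549]), 'tvec': array([ 0.62424226, -0.03635368,  0.39153498])}
```

View pics/top0.png

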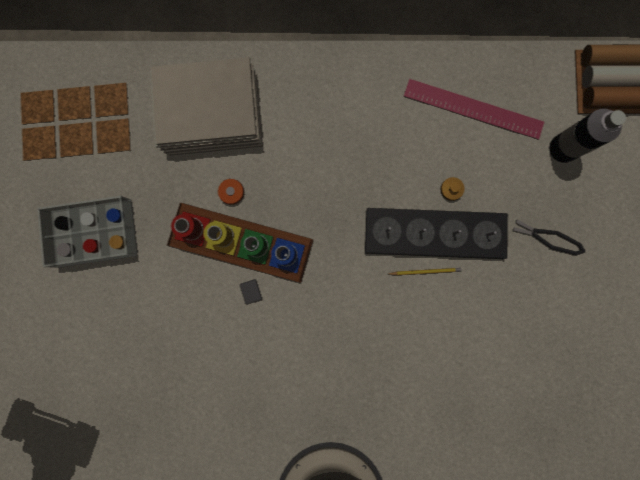

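View pics/scene0.png

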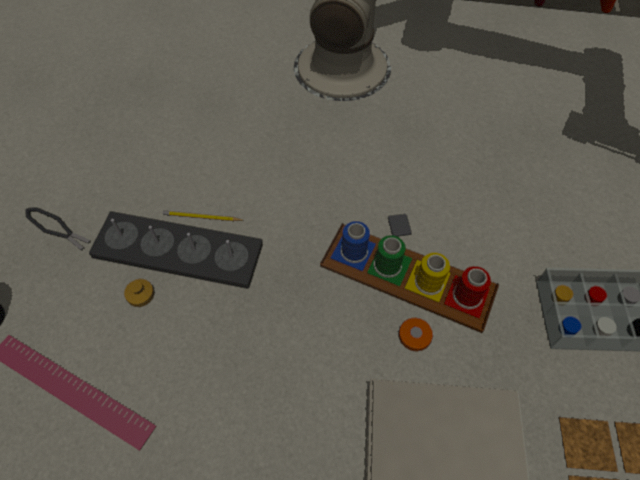

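The tray is on the left with red, yellow, green, blue from the left (top view: about (187,228), (220,236), (256,245), (287,255)). The stand is on the right, with discs at (387,231), (420,233), (454,234), (487,236). I'll enlarge crops for details.

Run:
```python
import cv2,numpy as np
t=cv2.imread('pics/top0.png');s=cv2.imread('pics/scene0.png')
f=lambda i,x,y,w,h:cv2.convertScaleAbs(cv2.resize(i[y:y+h,x:x+w],(400,300),interpolation=cv2.INTER_CUBIC),alpha=2)
o=np.vstack([np.hstack([f(t,165,190,160,120),f(t,360,180,160,120)]),np.hstack([f(s,315,195,200,150),f(s,80,175,200,150)])])
cv2.imwrite('pics/crop1.png',o)
```

```text
(no output)
```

View pics/crop1.png

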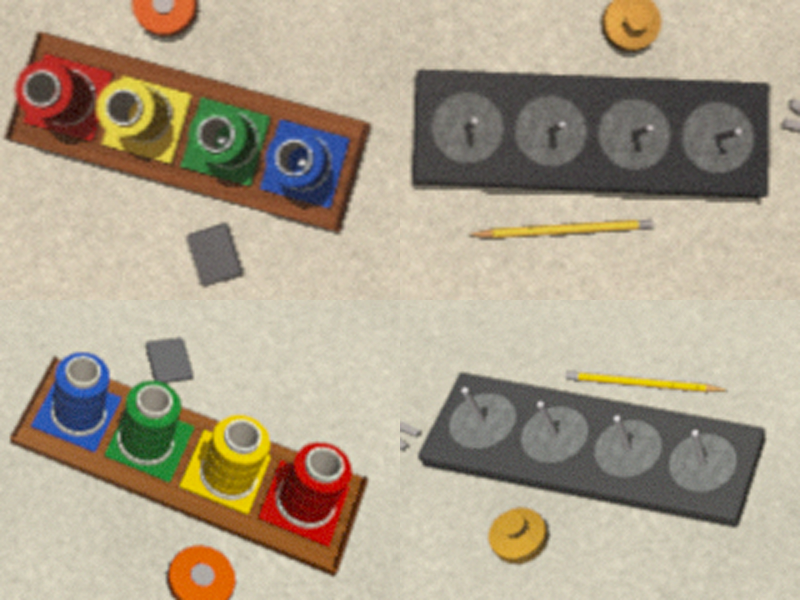

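The crops show the four white core rings at the spool tops in both views. On the stand they show four pale discs, each with a bright pin tip. I'll refine these with contours and triangulate.

```bash
cat > h.py <<'E'
from station import *
import cv2,numpy as np
def cam(n,ci=None):
    c=ci or camera_info(n);K=np.array([[c['fx'],0,c['cx']],[0,c['fy'],c['cy']],[0,0,1]])
    R=cv2.Rodrigues(np.array(c['rvec']))[0];return K,R,np.array(c['tvec']).reshape(3,1)
def tri(ca,pa,cb,pb):
    P=[c[0]@np.hstack([c[1],c[2]]) for c in(ca,cb)]
    X=cv2.triangulatePoints(P[0],P[1],np.array(pa,float).reshape(2,1),np.array(pb,float).reshape(2,1))
    return (X[:3]/X[3]).ravel()
def ray(c,p,z):
    K,R,t=c;o=(-R.T@t).ravel();d=R.T@np.linalg.inv(K)@[p[0],p[1],1];return o+d*(z-o[2])/d[2]
E
python3 - <<'E'
from h import *
T,S=cam('top'),cam('scene')
it,isc=cv2.imread('pics/top0.png'),cv2.imread('pics/scene0.png')
def blob(im,p,r,fn):
    x,y=int(round(p[0]))-r,int(round(p[1]))-r
    w=cv2.resize(im[y:y+2*r+1,x:x+2*r+1],None,fx=4,fy=4,interpolation=cv2.INTER_LINEAR)
    m=fn(w.astype(int)).astype('uint8')
    cs=cv2.findContours(m,cv2.RETR_EXTERNAL,cv2.CHAIN_APPROX_NONE)[0]
    c=cv2.convexHull(max(cs,key=cv2.contourArea));(u,v),ax,_=cv2.fitEllipse(c)
    return (x+(u-1.5)/4,y+(v-1.5)/4),[round(a/4,1) for a in ax]
sat=lambda w:w.max(2)-w.min(2)
ring=lambda w:(sat(w)<45)&(w.max(2)>55)
disc=lambda w:(w.max(2)>42)
tp=lambda a:[(165+x/2.5,190+y/2.5) for x,y in a]
top=tp([(41,90),(123,107),(215,135),(301,160)])
sc=[(315+x/2,195+(y-300)/2) for x,y in[(325,463),(241,435),(155,402),(84,372)]]
dt=[(360+(x-400)/2.5,180+y/2.5) for x,y in[(467,128),(551,131),(634,134),(718,137)]]
ds=[(80+(x-400)/2,175+(y-300)/2) for x,y in[(703,461),(628,447),(555,434),(482,420)]]
pt=[(360+(x-400)/2.5,180+y/2.5) for x,y in[(473,122),(557,124),(650,127),(739,131)]]
ps=[(80+(x-400)/2,175+(y-300)/2) for x,y in[(696,434),(618,419),(541,404),(466,391)]]
np.set_printoptions(precision=4,suppress=True)
def line(X):
    c=X.mean(0);d=(X[0]-X[-1])/np.linalg.norm(X[0]-X[-1])
    print('  mean',c,'yaw',np.degrees(np.arctan2(-d[0],d[1])),'gaps',np.linalg.norm(np.diff(X,axis=0),axis=1))
for nm,a,b,r,fn in(('spool',top,sc,9,ring),('disc',dt,ds,16,disc)):
    X=[]
    for p,q in zip(a,b):
        A,ax=blob(it,p,r,fn);B,bx=blob(isc,q,r,fn)
        x0=tri(T,p,S,q);x=tri(T,A,S,B);X.append(x0);print(nm,'hand',x0,'fit',x,ax,bx)
    line(np.array(X))
X=np.array([tri(T,p,S,q) for p,q in zip(pt,ps)]);print('tips',X);line(X)
E
```

```text
spool hand [0.5368 0.2915 0.0774] fit [0.5383 0.2903 0.0783] [15.2, 15.8] [17.5, 20.0]
spool hand [0.5238 0.2263 0.0789] fit [0.5242 0.2266 0.0783] [14.9, 15.4] [16.8, 18.4]
spool hand [0.5027 0.1563 0.0747] fit [0.5032 0.1557 0.0811] [22.4, 26.6] [20.0, 22.9]
spool hand [0.4832 0.0933 0.0725] fit [0.4856 0.0955 0.0809] [16.2, 16.8] [17.8, 21.8]
  mean [0.5116 0.1919 0.0759] yaw -15.139525336570111 gaps [0.0665 0.0733 0.066 ]Traceback (most recent call last):
  File "<stdin>", line 28, in <module>
  File "<stdin>", line 9, in blob
cv2.error: OpenCV(4.12.0) /io/opencv/modules/imgproc/src/shapedescr.cpp:361: error: (-201:Incorrect size of input array) There should be at least 5 points to fit the ellipse in function 'fitEllipseNoDirect'
```

Run:
```python
from h import *
T,S=cam('top'),cam('scene')
it,isc=cv2.imread('pics/top0.png'),cv2.imread('pics/scene0.png')
def blob(im,p):
    r=15;x,y=int(round(p[0]))-r,int(round(p[1]))-r
    w=cv2.GaussianBlur(cv2.resize(cv2.cvtColor(im,6)[y:y+2*r+1,x:x+2*r+1],None,fx=4,fy=4),(0,0),3)
    w=np.minimum(w,np.median(w)+10).astype('uint8')
    m=cv2.threshold(w,0,255,cv2.THRESH_OTSU)[1]
    cs=cv2.findContours(m,cv2.RETR_EXTERNAL,cv2.CHAIN_APPROX_NONE)[0]
    c=min(cs,key=lambda c:-cv2.contourArea(c));c=cv2.convexHull(c);(u,v),ax,_=cv2.fitEllipse(c)
    return (x+(u-1.5)/4,y+(v-1.5)/4),[round(a/4,1) for a in ax]
dt=[(360+(x-400)/2.5,180+y/2.5) for x,y in[(467,128),(551,131),(634,134),(718,137)]]
ds=[(80+(x-400)/2,175+(y-300)/2) for x,y in[(703,461),(628,447),(555,434),(482,420)]]
pt=[(360+(x-400)/2.5,180+y/2.5) for x,y in[(473,122),(557,124),(650,127),(739,131)]]
ps=[(80+(x-400)/2,175+(y-300)/2) for x,y in[(696,434),(618,419),(541,404),(466,391)]]
np.set_printoptions(precision=4,suppress=True)
def line(X):
    c=X.mean(0);d=(X[0]-X[-1])/np.linalg.norm(X[0]-X[-1]);yaw=np.arctan2(-d[0],d[1])
    print('  mean',c,'yaw',np.degrees(yaw),'gaps',np.linalg.norm(np.diff(X,axis=0),axis=1))
    u=np.array([-np.sin(yaw),np.cos(yaw)]);print('  model',[ (c[:2]+k*u).round(4) for k in(.102,.034,-.034,-.102)])
H=[];F=[]
for p,q in zip(dt,ds):
    A,ax=blob(it,p);B,bx=blob(isc,q);H.append(tri(T,p,S,q));F.append(tri(T,A,S,B));print('disc hand',H[-1],'fit',F[-1],ax,bx)
line(np.array(H));line(np.array(F))
X=np.array([tri(T,p,S,q) for p,q in zip(pt,ps)]);print('tips',X);line(X)
line(np.array([[.5383,.2903,.0783],[.5242,.2266,.0783],[.5032,.1557,.0811],[.4856,.0955,.0809]]))
R=sense()['ee_rot'];print('jaw yaw',np.degrees(np.arctan2(R[1,0],R[0,0])))
```

```text
disc hand [ 0.5344 -0.1123  0.0175] fit [ 0.5357 -0.1125  0.0198] [27.7, 28.3] [29.2, 34.5]
disc hand [ 0.5322 -0.1808  0.0174] fit [ 0.5333 -0.1806  0.0212] [27.6, 28.3] [30.6, 33.7]
disc hand [ 0.5301 -0.2488  0.0164] fit [ 0.5311 -0.2484  0.0214] [27.8, 28.9] [29.1, 34.6]
disc hand [ 0.5279 -0.3174  0.0171] fit [ 0.5285 -0.3168  0.0224] [27.7, 28.5] [29.6, 34.4]
  mean [ 0.5311 -0.2148  0.0171] yaw -1.8425273181454493 gaps [0.0686 0.068  0.0686]
  model [array([ 0.5344, -0.1129]), array([ 0.5322, -0.1809]), array([ 0.53  , -0.2488]), array([ 0.5279, -0.3168])]
  mean [ 0.5322 -0.2146  0.0212] yaw -1.995626231441651 gaps [0.0681 0.0679 0.0684]
  model [array([ 0.5357, -0.1126]), array([ 0.5333, -0.1806]), array([ 0.531 , -0.2486]), array([ 0.5286, -0.3165])]
tips [[ 0.5347 -0.112   0.0619]
 [ 0.5334 -0.1783  0.0649]
 [ 0.5307 -0.2484  0.0651]
 [ 0.5279 -0.3176  0.0629]]
  mean [ 0.5317 -0.2141  0.0637] yaw -1.8774907237771168 gaps [0.0664 0.0702 0.0693]
  model [array([ 0.535 , -0.1121]), array([ 0.5328, -0.1801]), array([ 0.5306, -0.2481]), array([ 0.5283, -0.316 ])]
  mean [0.5128 0.192  0.0796] yaw -15.138081983004177 gaps [0.0652 0.074  0.0627]
  model [array([0.5395, 0.2905]), array([0.5217, 0.2248]), array([0.5039, 0.1592]), array([0.4862, 0.0936])]
jaw yaw -109.07671652999105
```

Stand and spool positions agree with the given sizes: stand yaw is -2° and discs are at z≈0.021; tray yaw is -15° and spool tops are at z≈0.080. Next is the approach above red.

```bash
cat >> h.py <<'E'
def plan(target,yaw,n,ext=0):
    "rows of tool-frame shift (mm) and turn about tool y for a straight move with an even turn"
    s=sense();R=s['ee_rot'];y0=np.degrees(np.arctan2(R[1,0],R[0,0]))
    dy=(yaw-y0+180)%360-180;d=(np.array(target)-s['tcp_pos'])/n
    print('t',s['time_s'],'dyaw',round(dy,2),'per row',round(-dy/n,2))
    for k in range(n):
        a=np.radians(y0+dy*k/n);x=np.array([np.cos(a),np.sin(a),0]);y=np.array([0,0,-1.]);z=np.cross(x,y)
        print(k,[round(float(v),4) for v in(d@x,d@y,d@z)])
E
python3 -c "
from h import *
plan([.5395,.2905,.16],164.9,10)"
```

```text
t 0.1 dyaw -86.02 per row 8.6
0 [0.0174, 0.0062, 0.0415]
1 [0.011, 0.0062, 0.0436]
2 [0.0043, 0.0062, 0.0448]
3 [-0.0024, 0.0062, 0.0449]
4 [-0.0091, 0.0062, 0.0441]
5 [-0.0156, 0.0062, 0.0422]
6 [-0.0218, 0.0062, 0.0394]
7 [-0.0274, 0.0062, 0.0357]
8 [-0.0324, 0.0062, 0.0312]
9 [-0.0367, 0.0062, 0.026]
```

Request:
{"method": "jog_arm", "body": {"series": [[[0.017,0.006,0.042],[0,8.6,0],0.087],[[0.011,0.006,0.044],[0,8.6,0],0.087],[[0.004,0.006,0.045],[0,8.6,0],0.087],[[-0.002,0.006,0.045],[0,8.6,0],0.087],[[-0.009,0.006,0.044],[0,8.6,0],0.087],[[-0.016,0.006,0.042],[0,8.6,0],0.087],[[-0.022,0.006,0.039],[0,8.6,0],0.087],[[-0.027,0.006,0.036],[0,8.6,0],0.087],[[-0.032,0.006,0.031],[0,8.6,0],0.087],[[-0.037,0.006,0.026],[0,8.6,0],0.087]]}}

```text
time_s: 1.35
tcp_pos: [0.5412, 0.2901, 0.1619]
ee_rot: [[-0.964, -0.001, -0.265], [0.265, -0.0, -0.964], [0.001, -1.0, 0.001]]
wrist_force: [0.9, 0.9, 0.3]
gripper_width: 1.003
```

Request:
{"method": "jog_arm", "body": {"series": [[[0,0,0],[0,0,0],0.087],[[0,0,0],[0,0,0],0.087]]}}

```text
time_s: 1.6
tcp_pos: [0.5402, 0.2912, 0.1621]
ee_rot: [[-0.966, -0.001, -0.26], [0.26, -0.0, -0.966], [0.001, -1.0, 0.001]]
wrist_force: [-0.3, 1.6, 0.3]
gripper_width: 0.997
```

Run:
```python
from h import *
c=camera_info('wrist');im=capture('wrist');cv2.imwrite('pics/w1.png',im[:,:,::-1])
K,R,t=cam('wrist',c);print('cam at',(-R.T@t).ravel())
for k,(p) in dict(red=[.5395,.2905,.082],yel=[.5217,.2248,.082],grn=[.5039,.1592,.082]).items():
    print(k,cv2.projectPoints(np.array([p]),np.array(c['rvec']),np.array(c['tvec']),K,None)[0].ravel())
plan([.5395,.2905,.040],164.9,4)
```

```text
cam at [0.51883739 0.21467498 0.32482831]
red [314.76161431 248.06576279]
yel [314.89627178 156.67400664]
grn [315.09552442  48.76539077]
t 1.65 dyaw -0.11 per row 0.03
0 [0.0, 0.0306, 0.0003]
1 [0.0, 0.0306, 0.0003]
2 [0.0, 0.0306, 0.0003]
3 [0.0, 0.0306, 0.0003]
```

View pics/w1.png

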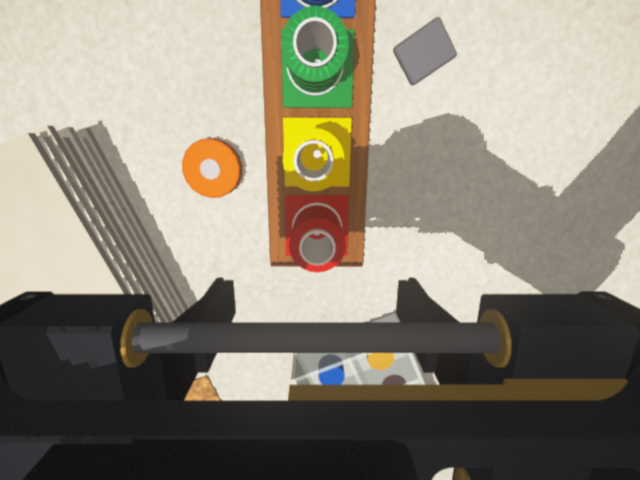

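The wrist view shows the red ring at (318,248), predicted (315,248), so the aim at red is good to about 2 mm. Yellow is at (314,160) and green at (316,43); these sit 2–4 mm off the even spacing, as the earlier fits also showed. I'll grasp red.

Request:
{"method": "jog_arm", "body": {"series": [[[0,0.031,0],[0,0,0],0.087],[[0,0.031,0],[0,0,0],0.087],[[0,0.03,0.001],[0,0,0],0.087],[[0,0.03,0],[0,0,0],0.087],[[0,0,0],[0,0,0],0.087],[[0,0,0],[0,0,0],0.06],[[0,0,0],[0,0,0],0.04],[[0,0,0],[0,0,0],0.03],[[0,0,0],[0,0,0],0.03],[[0,0,0],[0,0,0],0.03]]}}

```text
time_s: 2.9
tcp_pos: [0.5402, 0.2903, 0.0408]
ee_rot: [[-0.966, 0.0, -0.26], [0.26, 0.0, -0.966], [-0.0, -1.0, -0.0]]
wrist_force: [-1.1, -0.4, 2.6]
gripper_width: 0.516
```

Request:
{"method": "jog_arm", "body": {"series": [[[0,0,0],[0,0,0],0.03],[[0,0,0],[0,0,0],0.03],[[0,-0.02,0],[0,0,0],0.03],[[0,-0.03,0],[0,0,0],0.03],[[0,-0.035,0],[0,0,0],0.03],[[0,-0.035,0],[0,0,0],0.03],[[0,0,0],[0,0,0],0.03]]}}

```text
time_s: 3.78
tcp_pos: [0.5417, 0.2914, 0.1635]
ee_rot: [[-0.966, 0.005, -0.26], [0.26, 0.004, -0.966], [-0.004, -1.0, -0.005]]
wrist_force: [-0.3, 1.1, -2.0]
gripper_width: 0.519
```

```bash
python3 -c "
from h import *
s=sense();print(s['tcp_pos'],s['gripper_width']*.087)
plan([.5286,-.3165,.16],178.0,16)"
```

```text
[0.54170591 0.29142837 0.16348677] 0.045164240052324604
t 3.775 dyaw 13.05 per row -0.82
0 [-0.0091, 0.0002, 0.0369]
1 [-0.0086, 0.0002, 0.037]
2 [-0.008, 0.0002, 0.0371]
3 [-0.0075, 0.0002, 0.0373]
4 [-0.007, 0.0002, 0.0374]
5 [-0.0064, 0.0002, 0.0375]
6 [-0.0059, 0.0002, 0.0375]
7 [-0.0054, 0.0002, 0.0376]
8 [-0.0048, 0.0002, 0.0377]
9 [-0.0043, 0.0002, 0.0378]
10 [-0.0037, 0.0002, 0.0378]
11 [-0.0032, 0.0002, 0.0379]
12 [-0.0027, 0.0002, 0.0379]
13 [-0.0021, 0.0002, 0.0379]
14 [-0.0016, 0.0002, 0.038]
15 [-0.001, 0.0002, 0.038]
```

Request:
{"method": "jog_arm", "body": {"series": [[[-0.009,0,0.037],[0,-0.8,0],0.03],[[-0.009,0,0.037],[0,-0.8,0],0.03],[[-0.008,0,0.037],[0,-0.8,0],0.03],[[-0.0075,0,0.037],[0,-0.8,0],0.03],[[-0.007,0,0.0375],[0,-0.8,0],0.03],[[-0.0065,0,0.0375],[0,-0.8,0],0.03],[[-0.006,0,0.0375],[0,-0.8,0],0.03],[[-0.0055,0,0.0375],[0,-0.8,0],0.03],[[-0.005,0,0.0375],[0,-0.8,0],0.03],[[-0.0045,0,0.038],[0,-0.8,0],0.03]]}}

```text
time_s: 5.03
tcp_pos: [0.5315, -0.0907, 0.1589]
ee_rot: [[-0.992, -0.003, -0.123], [0.123, 0.0, -0.992], [0.003, -1.0, 0.0]]
wrist_force: [0.0, -0.4, -1.3]
gripper_width: 0.517
```

Request:
{"method": "jog_arm", "body": {"series": [[[-0.004,0,0.038],[0,-0.8,0],0.03],[[-0.003,0,0.038],[0,-0.8,0],0.03],[[-0.0025,0,0.038],[0,-0.8,0],0.03],[[-0.002,0,0.038],[0,-0.8,0],0.03],[[-0.0015,0,0.038],[0,-0.8,0],0.03],[[-0.001,0,0.038],[0,-1.0,0],0.03],[[0,0,0],[0,0,0],0.03],[[0,0,0],[0,0,0],0.03],[[0,0,0],[0,0,0],0.03]]}}

```text
time_s: 6.15
tcp_pos: [0.5263, -0.317, 0.16]
ee_rot: [[-0.999, -0.001, -0.035], [0.035, 0.001, -0.999], [0.001, -1.0, -0.0]]
wrist_force: [0.2, 0.3, -1.0]
gripper_width: 0.514
```

Run:
```python
from h import *
im=capture('wrist');cv2.imwrite('pics/w2.png',im[:,:,::-1])
s=sense();print(s['tcp_pos'],s['ee_rot'].round(4).tolist(),s['gripper_width']*.087)
plan([.5286,-.3165,.080],178.0,2)
```

```text
[ 0.52642023 -0.31694206  0.16032141] [[-0.9994, -0.0004, -0.0348], [0.0348, 0.0003, -0.9994], [0.0004, -1.0, -0.0003]] 0.04495786267894858
t 6.2 dyaw -0.0 per row 0.0
0 [-0.0011, 0.0402, -0.0003]
1 [-0.0011, 0.0402, -0.0003]
```

View pics/w2.png

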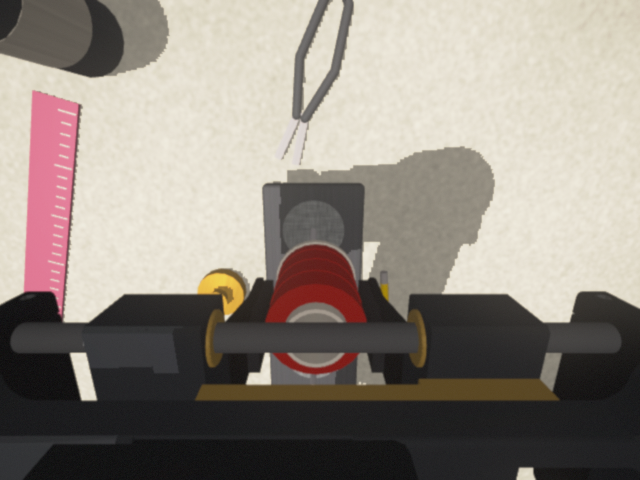

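The red spool is held upright at (316,310). The end disc of the stand shows at (313,228), so I'll check it by ray.

Run:
```python
from h import *
C=cam('wrist');print(ray(C,(313,228),.02), ray(C,(313,200),.02))
```

```text
[ 0.52777669 -0.31790262  0.02      ] [ 0.52679454 -0.34441417  0.02      ]
```

Request:
{"method": "jog_arm", "body": {"series": [[[-0.002,0.03,0],[0,0,0],0.03],[[0,0.03,0],[0,0,0],0.03],[[0,0.03,0],[0,0,0],0.03],[[0,0.015,0],[0,0,0],0.03],[[0,0.007,0],[0,0,0],0.03],[[0,0.003,0],[0,0,0],0.03],[[0,0,0],[0,0,0],0.03]]}}

```text
time_s: 7.08
tcp_pos: [0.5289, -0.3182, 0.0463]
ee_rot: [[-0.999, 0.001, -0.036], [0.036, -0.001, -0.999], [-0.001, -1.0, 0.001]]
wrist_force: [-0.2, -0.3, -0.6]
gripper_width: 0.517
```

Request:
{"method": "jog_arm", "body": {"series": [[[0,0.001,0],[0,0,0],0.03],[[0,0,0],[0,0,0],0.05],[[0,0,0],[0,0,0],0.087],[[0,0,0],[0,0,0],0.087],[[0,0,0],[0,0,0],0.087],[[0,-0.03,0],[0,0,0],0.087],[[0,-0.035,0],[0,0,0],0.087],[[0,-0.045,0],[0,0,0],0.087],[[0,0,0],[0,0,0],0.087]]}}

```text
time_s: 8.2
tcp_pos: [0.5309, -0.3191, 0.1592]
ee_rot: [[-0.999, 0.009, -0.035], [0.035, -0.004, -0.999], [-0.009, -1.0, 0.003]]
wrist_force: [-0.4, 0.3, -0.1]
gripper_width: 1.001
```

Run:
```python
from h import *
a=capture('wrist');b=capture('scene')
cv2.imwrite('pics/c3.png',np.hstack([cv2.resize(a[120:420,160:560],(400,300)),cv2.resize(b[175:325,80:280],(400,300))])[:,:,::-1])
plan([.5242,.2266,.16],164.9,16)
```

```text
t 8.3 dyaw -13.01 per row 0.81
0 [0.0015, -0.0003, -0.034]
1 [0.002, -0.0003, -0.034]
2 [0.0025, -0.0003, -0.0339]
3 [0.0029, -0.0003, -0.0339]
4 [0.0034, -0.0003, -0.0339]
5 [0.0039, -0.0003, -0.0338]
6 [0.0044, -0.0003, -0.0337]
7 [0.0049, -0.0003, -0.0337]
8 [0.0053, -0.0003, -0.0336]
9 [0.0058, -0.0003, -0.0335]
10 [0.0063, -0.0003, -0.0334]
11 [0.0068, -0.0003, -0.0333]
12 [0.0072, -0.0003, -0.0332]
13 [0.0077, -0.0003, -0.0331]
14 [0.0082, -0.0003, -0.033]
15 [0.0086, -0.0003, -0.0329]
```

View pics/c3.png

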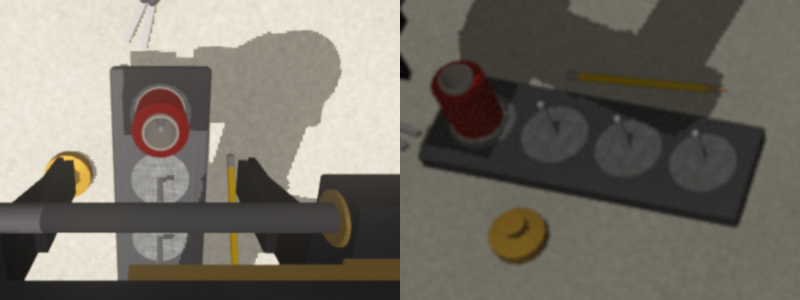

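Red stands on the end pin: in the scene crop its foot is about at (477,120), on the disc centre (482,120). Next is yellow.

Request:
{"method": "jog_arm", "body": {"series": [[[0.0015,0,-0.034],[0,0.8,0],0.087],[[0.002,0,-0.034],[0,0.8,0],0.087],[[0.0025,0,-0.034],[0,0.8,0],0.087],[[0.003,0,-0.034],[0,0.8,0],0.087],[[0.0035,0,-0.034],[0,0.8,0],0.087],[[0.004,0,-0.034],[0,0.8,0],0.087],[[0.0045,0,-0.034],[0,0.8,0],0.087],[[0.005,0,-0.034],[0,0.8,0],0.087],[[0.0055,0,-0.0335],[0,0.8,0],0.087],[[0.006,0,-0.0335],[0,0.8,0],0.087]]}}

```text
time_s: 9.55
tcp_pos: [0.5234, 0.0242, 0.1529]
ee_rot: [[-0.984, -0.003, -0.175], [0.175, -0.001, -0.984], [0.003, -1.0, 0.001]]
wrist_force: [-0.5, 0.1, -0.1]
gripper_width: 1.002
```

Request:
{"method": "jog_arm", "body": {"series": [[[0.0065,0,-0.033],[0,0.8,0],0.087],[[0.007,0,-0.033],[0,0.8,0],0.087],[[0.007,0,-0.033],[0,0.8,0],0.087],[[0.0075,0,-0.033],[0,0.8,0],0.087],[[0.008,0,-0.033],[0,0.8,0],0.087],[[0.0085,0,-0.033],[0,1.0,0],0.087],[[0,0,0],[0,0,0],0.087],[[0,0,0],[0,0,0],0.087]]}}

```text
time_s: 10.55
tcp_pos: [0.5216, 0.2256, 0.1532]
ee_rot: [[-0.966, -0.003, -0.26], [0.26, -0.002, -0.966], [0.002, -1.0, 0.002]]
wrist_force: [-0.1, 0.2, 0.4]
gripper_width: 0.999
```

```bash
cat >> h.py <<'E'
def rings(seeds,z=.082):
    C=cam('wrist');im=capture('wrist').astype(int);out=[]
    for X in seeds:
        K,R,t=C;p=(K@(R@np.array(X).reshape(3,1)+t)).ravel();p=p[:2]/p[2]
        x,y=(p-35).round().astype(int);y=max(y,0);w=im[y:int(p[1])+35,x:x+70]
        m=((w.max(2)-w.min(2)<40)&(w.min(2)>130)).astype('uint8')
        cs=[c for c in cv2.findContours(m,cv2.RETR_LIST,cv2.CHAIN_APPROX_NONE)[0] if len(c)>40]
        for c in cs:
            (u,v),ax,_=cv2.fitEllipse(c);print('seed',p.round(1),'fit',(round(u+x,1),round(v+y,1)),np.round(ax,1),ray(C,(u+x,v+y),z).round(4))
    return im.astype('uint8')
E
python3 - <<'E'
from h import *
im=rings([[.5242,.2266,.082],[.5032,.1557,.082]])
cv2.imwrite('pics/w4.png',im[:,:,::-1])
plan([.5242,.2266,.040],164.9,4)
E
```

```text
seed [311.1 255.2] fit (np.float64(312.0), np.float64(254.4)) [33.9 34.8] [0.5234 0.2262 0.082 ]
seed [313.4 152.4] fit (np.float64(312.8), np.float64(151.3)) [34.7 36.2] [0.5034 0.1549 0.082 ]
seed [313.4 152.4] fit (np.float64(313.1), np.float64(151.1)) [40.4 41.6] [0.5032 0.1548 0.082 ]
t 10.6 dyaw 0.0 per row -0.0
0 [-0.0005, 0.0284, -0.0005]
1 [-0.0005, 0.0284, -0.0005]
2 [-0.0005, 0.0284, -0.0005]
3 [-0.0005, 0.0284, -0.0005]
```

View pics/w4.png

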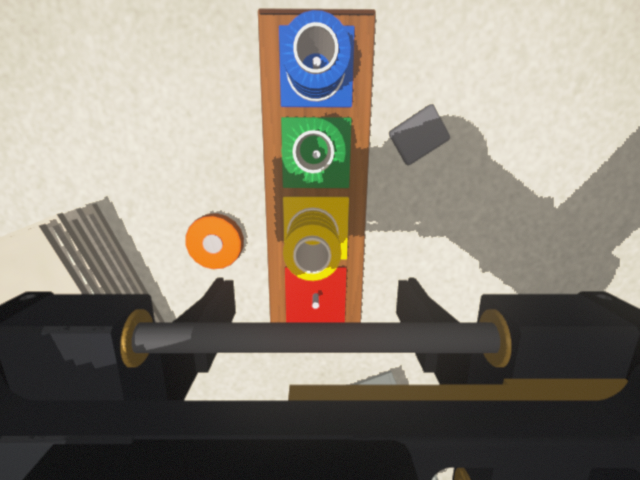

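The rings show at (312,254) for yellow and (313,151) for green, within 1 mm of the earlier fits. I'll grasp yellow.

Request:
{"method": "jog_arm", "body": {"series": [[[-0.001,0.03,-0.001],[0,0,0],0.087],[[0,0.03,0],[0,0,0],0.087],[[0,0.03,0],[0,0,0],0.087],[[0,0.022,0],[0,0,0],0.087],[[0,0,0],[0,0,0],0.087],[[0,0,0],[0,0,0],0.06],[[0,0,0],[0,0,0],0.04],[[0,0,0],[0,0,0],0.03],[[0,0,0],[0,0,0],0.03],[[0,0,0],[0,0,0],0.03]]}}

```text
time_s: 11.85
tcp_pos: [0.5238, 0.2271, 0.0428]
ee_rot: [[-0.966, 0.0, -0.26], [0.26, 0.0, -0.966], [-0.0, -1.0, -0.0]]
wrist_force: [-0.4, -0.7, 1.4]
gripper_width: 0.528
```

Request:
{"method": "jog_arm", "body": {"series": [[[0,0,0],[0,0,0],0.03],[[0,0,0],[0,0,0],0.03],[[0,-0.02,0],[0,0,0],0.03],[[0,-0.03,0],[0,0,0],0.03],[[0,-0.035,0],[0,0,0],0.03],[[0,-0.035,0],[0,0,0],0.03],[[0,0,0],[0,0,0],0.03]]}}

```text
time_s: 12.72
tcp_pos: [0.5251, 0.228, 0.1654]
ee_rot: [[-0.966, 0.005, -0.26], [0.26, 0.004, -0.966], [-0.004, -1.0, -0.005]]
wrist_force: [-0.1, 0.3, -0.8]
gripper_width: 0.529
```

```bash
python3 -c "
from h import *
s=sense();print(s['tcp_pos'],s['gripper_width']*.087)
plan([.5305,-.2486,.16],178.0,13)"
```

```text
[0.52511707 0.2279959  0.16540956] 0.04606082893923528
t 12.725 dyaw 13.05 per row -1.0
0 [-0.0099, 0.0004, 0.0353]
1 [-0.0093, 0.0004, 0.0355]
2 [-0.0087, 0.0004, 0.0356]
3 [-0.0081, 0.0004, 0.0358]
4 [-0.0074, 0.0004, 0.0359]
5 [-0.0068, 0.0004, 0.036]
6 [-0.0062, 0.0004, 0.0361]
7 [-0.0055, 0.0004, 0.0362]
8 [-0.0049, 0.0004, 0.0363]
9 [-0.0043, 0.0004, 0.0364]
10 [-0.0036, 0.0004, 0.0365]
11 [-0.003, 0.0004, 0.0365]
12 [-0.0023, 0.0004, 0.0366]
```

Request:
{"method": "jog_arm", "body": {"series": [[[-0.0095,0,0.035],[0,-1,0],0.03],[[-0.009,0,0.0355],[0,-1,0],0.03],[[-0.0085,0,0.0355],[0,-1,0],0.03],[[-0.008,0,0.036],[0,-1,0],0.03],[[-0.0075,0,0.036],[0,-1,0],0.03],[[-0.007,0,0.036],[0,-1,0],0.03],[[-0.006,0,0.036],[0,-1,0],0.03],[[-0.0055,0,0.036],[0,-1,0],0.03],[[-0.005,0,0.036],[0,-1,0],0.03],[[-0.0045,0,0.0365],[0,-1,0],0.03]]}}

```text
time_s: 13.98
tcp_pos: [0.5263, -0.1398, 0.161]
ee_rot: [[-0.996, -0.003, -0.088], [0.088, 0.0, -0.996], [0.003, -1.0, -0.0]]
wrist_force: [0.5, 0.3, -1.0]
gripper_width: 0.531
```

Request:
{"method": "jog_arm", "body": {"series": [[[-0.0035,0,0.0365],[0,-1,0],0.03],[[-0.003,0,0.0365],[0,-1,0],0.03],[[-0.0025,0,0.0365],[0,-1,0],0.03],[[0,0,0],[0,0,0],0.03],[[0,0,0],[0,0,0],0.03],[[0,0,0],[0,0,0],0.03]]}}

```text
time_s: 14.72
tcp_pos: [0.5283, -0.2476, 0.1621]
ee_rot: [[-0.999, -0.001, -0.035], [0.035, 0.0, -0.999], [0.001, -1.0, -0.0]]
wrist_force: [-0.4, 0.2, -0.4]
gripper_width: 0.529
```

Run:
```python
from h import *
s=sense();print(s['tcp_pos'],s['gripper_width']*.087)
plan([.5305,-.2486,.0465],178.0,1)
```

```text
[ 0.52828466 -0.24761356  0.16214392] 0.04604289813916367
t 14.725 dyaw 0.01 per row -0.01
0 [-0.0022, 0.1156, 0.0009]
```

Request:
{"method": "jog_arm", "body": {"series": [[[-0.002,0.03,0.001],[0,0,0],0.03],[[0,0.03,0],[0,0,0],0.03],[[0,0.03,0],[0,0,0],0.03],[[0,0.014,0],[0,0,0],0.03],[[0,0.008,0],[0,0,0],0.03],[[0,0.003,0],[0,0,0],0.03],[[0,0,0],[0,0,0],0.03]]}}

```text
time_s: 15.6
tcp_pos: [0.531, -0.2497, 0.0483]
ee_rot: [[-0.999, 0.001, -0.036], [0.036, -0.0, -0.999], [-0.001, -1.0, 0.0]]
wrist_force: [0.9, 0.1, -0.0]
gripper_width: 0.529
```

Request:
{"method": "jog_arm", "body": {"series": [[[0,0.0015,0],[0,0,0],0.03],[[0,0,0],[0,0,0],0.05],[[0,0,0],[0,0,0],0.087],[[0,0,0],[0,0,0],0.087],[[0,0,0],[0,0,0],0.087],[[0,-0.03,0],[0,0,0],0.087],[[0,-0.035,0],[0,0,0],0.087],[[0,-0.045,0],[0,0,0],0.087],[[0,0,0],[0,0,0],0.087]]}}

```text
time_s: 16.73
tcp_pos: [0.533, -0.2504, 0.1604]
ee_rot: [[-0.999, 0.009, -0.035], [0.035, -0.003, -0.999], [-0.009, -1.0, 0.002]]
wrist_force: [0.7, 0.8, -0.3]
gripper_width: 0.998
```

Run:
```python
from h import *
a=capture('wrist');b=capture('scene')
cv2.imwrite('pics/c5.png',np.hstack([cv2.resize(a[120:420,160:560],(400,300)),cv2.resize(b[175:325,80:280],(400,300))])[:,:,::-1])
plan([.5032,.1550,.16],164.9,12)
```

```text
t 16.825 dyaw -13.01 per row 1.08
0 [0.0035, -0.0003, -0.0336]
1 [0.0041, -0.0003, -0.0335]
2 [0.0047, -0.0003, -0.0334]
3 [0.0054, -0.0003, -0.0334]
4 [0.006, -0.0003, -0.0332]
5 [0.0066, -0.0003, -0.0331]
6 [0.0073, -0.0003, -0.033]
7 [0.0079, -0.0003, -0.0329]
8 [0.0085, -0.0003, -0.0327]
9 [0.0091, -0.0003, -0.0325]
10 [0.0097, -0.0003, -0.0324]
11 [0.0103, -0.0003, -0.0322]
```

View pics/c5.png

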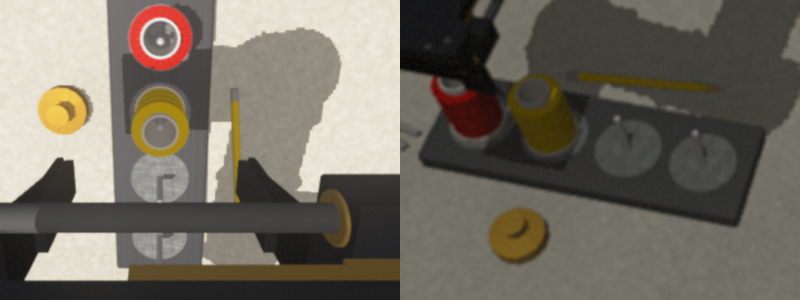

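Red and yellow both stand on their pins, with the pin tips visible inside at (160,40) and (160,128). Next is green.

Request:
{"method": "jog_arm", "body": {"series": [[[0.0035,0,-0.0335],[0,1.1,0],0.087],[[0.004,0,-0.0335],[0,1.1,0],0.087],[[0.0045,0,-0.0335],[0,1.1,0],0.087],[[0.0055,0,-0.0335],[0,1.1,0],0.087],[[0.006,0,-0.033],[0,1.1,0],0.087],[[0.0065,0,-0.033],[0,1.1,0],0.087],[[0.007,0,-0.033],[0,1.1,0],0.087],[[0.008,0,-0.033],[0,1.1,0],0.087],[[0.0085,0,-0.0325],[0,1.1,0],0.087],[[0.009,0,-0.0325],[0,1.1,0],0.087]]}}

```text
time_s: 18.08
tcp_pos: [0.5076, 0.0876, 0.1544]
ee_rot: [[-0.974, -0.003, -0.227], [0.227, -0.001, -0.974], [0.003, -1.0, 0.002]]
wrist_force: [-0.5, 0.6, 0.6]
gripper_width: 1.001
```

Request:
{"method": "jog_arm", "body": {"series": [[[0.0095,0,-0.0325],[0,1,0],0.087],[[0.01,0,-0.032],[0,1,0],0.087],[[0,0,0],[0,0,0],0.087],[[0,0,0],[0,0,0],0.087]]}}

```text
time_s: 18.58
tcp_pos: [0.5042, 0.1537, 0.1549]
ee_rot: [[-0.966, -0.002, -0.26], [0.26, -0.001, -0.966], [0.002, -1.0, 0.002]]
wrist_force: [0.5, -0.0, -0.2]
gripper_width: 0.999
```

Run:
```python
from h import *
im=rings([[.5032,.1548,.082],[.4856,.0945,.082]])
print(sense()['tcp_pos'])
plan([.5032,.1550,.041],164.9,1)
```

```text
seed [315.7 253.4] fit (np.float64(315.4), np.float64(253.9)) [32.5 34.5] [0.5035 0.1552 0.082 ]
seed [317.6 167.7] fit (np.float64(318.4), np.float64(168.2)) [35.  36.5] [0.4852 0.095  0.082 ]
seed [317.6 167.7] fit (np.float64(318.0), np.float64(167.5)) [38.7 40.3] [0.4853 0.0945 0.082 ]
[0.50440078 0.153363   0.15515494]
t 18.625 dyaw 0.0 per row -0.0
0 [0.0016, 0.1142, -0.0013]
```

Request:
{"method": "jog_arm", "body": {"series": [[[0.001,0.03,-0.002],[0,0,0],0.087],[[0,0.03,0],[0,0,0],0.087],[[0,0.03,0],[0,0,0],0.087],[[0,0.025,0],[0,0,0],0.087],[[0,0,0],[0,0,0],0.087],[[0,0,0],[0,0,0],0.06],[[0,0,0],[0,0,0],0.04],[[0,0,0],[0,0,0],0.03],[[0,0,0],[0,0,0],0.03],[[0,0,0],[0,0,0],0.03]]}}

```text
time_s: 19.88
tcp_pos: [0.5046, 0.1565, 0.0413]
ee_rot: [[-0.966, 0.0, -0.26], [0.26, 0.0, -0.966], [-0.0, -1.0, -0.0]]
wrist_force: [-0.6, 0.2, 1.2]
gripper_width: 0.53
```

Request:
{"method": "jog_arm", "body": {"series": [[[0,0,0],[0,0,0],0.03],[[0,0,0],[0,0,0],0.03],[[0,-0.02,0],[0,0,0],0.03],[[0,-0.03,0],[0,0,0],0.03],[[0,-0.035,0],[0,0,0],0.03],[[0,-0.035,0],[0,0,0],0.03],[[0,0,0],[0,0,0],0.03]]}}

```text
time_s: 20.75
tcp_pos: [0.5059, 0.1573, 0.1635]
ee_rot: [[-0.966, 0.005, -0.26], [0.26, 0.003, -0.966], [-0.004, -1.0, -0.004]]
wrist_force: [0.1, -1.0, -1.5]
gripper_width: 0.527
```

```bash
python3 -c "
from h import *
s=sense();print(s['tcp_pos'],s['gripper_width']*.087)
plan([.5345,-.1806,.165],178.0,10)"
```

```text
[0.50591596 0.15730375 0.16351859] 0.04582650732816984
t 20.75 dyaw 13.06 per row -1.31
0 [-0.0115, -0.0001, 0.0319]
1 [-0.0108, -0.0001, 0.0321]
2 [-0.0101, -0.0001, 0.0324]
3 [-0.0093, -0.0001, 0.0326]
4 [-0.0086, -0.0001, 0.0328]
5 [-0.0078, -0.0001, 0.033]
6 [-0.0071, -0.0001, 0.0332]
7 [-0.0063, -0.0001, 0.0333]
8 [-0.0056, -0.0001, 0.0335]
9 [-0.0048, -0.0001, 0.0336]
```

Request:
{"method": "jog_arm", "body": {"series": [[[-0.0115,0,0.032],[0,-1.3,0],0.03],[[-0.011,0,0.032],[0,-1.3,0],0.03],[[-0.01,0,0.0325],[0,-1.3,0],0.03],[[-0.0095,0,0.0325],[0,-1.3,0],0.03],[[-0.0085,0,0.033],[0,-1.3,0],0.03],[[-0.008,0,0.033],[0,-1.3,0],0.03],[[-0.007,0,0.033],[0,-1.3,0],0.03],[[-0.0065,0,0.0335],[0,-1.3,0],0.03],[[-0.0055,0,0.0335],[0,-1.3,0],0.03],[[-0.005,0,0.0335],[0,-1.3,0],0.03]]}}

```text
time_s: 22.0
tcp_pos: [0.5323, -0.1826, 0.159]
ee_rot: [[-0.999, -0.003, -0.036], [0.036, 0.001, -0.999], [0.003, -1.0, -0.001]]
wrist_force: [-0.3, 0.4, -0.9]
gripper_width: 0.532
```

Request:
{"method": "jog_arm", "body": {"series": [[[0,0,0],[0,0,0],0.03],[[0,0,0],[0,0,0],0.03],[[0,0,0],[0,0,0],0.03]]}}

```text
time_s: 22.38
tcp_pos: [0.5331, -0.1809, 0.1606]
ee_rot: [[-0.999, -0.001, -0.035], [0.035, 0.0, -0.999], [0.001, -1.0, -0.0]]
wrist_force: [-0.9, 0.1, -1.2]
gripper_width: 0.53
```

Run:
```python
from h import *
s=sense();print(s['tcp_pos'],s['gripper_width']*.087)
plan([.5328,-.1806,.0453],178.0,1)
```

```text
[ 0.53308554 -0.18087425  0.16055364] 0.04614018696120278
t 22.375 dyaw 0.02 per row -0.02
0 [0.0003, 0.1153, -0.0003]
```

Request:
{"method": "jog_arm", "body": {"series": [[[0,0.03,-0.001],[0,0,0],0.03],[[0,0.03,0],[0,0,0],0.03],[[0,0.03,0],[0,0,0],0.03],[[0,0.015,0],[0,0,0],0.03],[[0,0.008,0],[0,0,0],0.03],[[0,0.003,0],[0,0,0],0.03],[[0,0,0],[0,0,0],0.03]]}}

```text
time_s: 23.25
tcp_pos: [0.5341, -0.1808, 0.0458]
ee_rot: [[-0.999, 0.002, -0.036], [0.036, -0.0, -0.999], [-0.002, -1.0, 0.0]]
wrist_force: [-0.4, -0.0, -1.1]
gripper_width: 0.53
```

Request:
{"method": "jog_arm", "body": {"series": [[[0,0.001,0],[0,0,0],0.03],[[0,0,0],[0,0,0],0.05],[[0,0,0],[0,0,0],0.087],[[0,0,0],[0,0,0],0.087],[[0,0,0],[0,0,0],0.087],[[0,-0.03,0],[0,0,0],0.087],[[0,-0.035,0],[0,0,0],0.087],[[0,-0.045,0],[0,0,0],0.087],[[0,0,0],[0,0,0],0.087]]}}

```text
time_s: 24.38
tcp_pos: [0.536, -0.1811, 0.1582]
ee_rot: [[-0.999, 0.009, -0.035], [0.035, -0.001, -0.999], [-0.009, -1.0, 0.001]]
wrist_force: [-0.1, -1.1, -0.9]
gripper_width: 0.998
```

Run:
```python
from h import *
a=capture('wrist');b=capture('scene')
cv2.imwrite('pics/c6.png',np.hstack([cv2.resize(a[120:420,160:560],(400,300)),cv2.resize(b[175:325,80:280],(400,300))])[:,:,::-1])
plan([.4853,.0948,.16],164.9,8)
```

```text
t 24.475 dyaw -13.01 per row 1.63
0 [0.0072, -0.0007, -0.0342]
1 [0.0082, -0.0007, -0.034]
2 [0.0092, -0.0007, -0.0337]
3 [0.0101, -0.0007, -0.0334]
4 [0.0111, -0.0007, -0.0331]
5 [0.012, -0.0007, -0.0328]
6 [0.0129, -0.0007, -0.0325]
7 [0.0138, -0.0007, -0.0321]
```

View pics/c6.png

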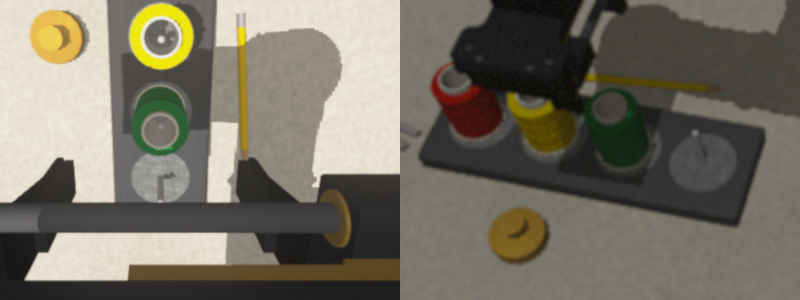

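Green stands on its pin, with its ring at (160,130) in line with yellow at (160,38). Next is blue.

Request:
{"method": "jog_arm", "body": {"series": [[[0.007,-0.001,-0.034],[0,1.6,0],0.087],[[0.008,-0.001,-0.034],[0,1.6,0],0.087],[[0.009,-0.001,-0.0335],[0,1.6,0],0.087],[[0.01,-0.001,-0.0335],[0,1.6,0],0.087],[[0.011,0,-0.033],[0,1.6,0],0.087],[[0.012,0,-0.033],[0,1.6,0],0.087],[[0.013,0,-0.0325],[0,1.6,0],0.087],[[0.0135,0,-0.032],[0,1.8,0],0.087],[[0,0,0],[0,0,0],0.087],[[0,0,0],[0,0,0],0.087]]}}

```text
time_s: 25.72
tcp_pos: [0.4854, 0.0936, 0.157]
ee_rot: [[-0.966, -0.002, -0.26], [0.26, -0.001, -0.966], [0.002, -1.0, 0.002]]
wrist_force: [0.4, -0.2, 0.2]
gripper_width: 0.999
```

Run:
```python
from h import *
im=rings([[.4853,.0948,.082]])
print(sense()['tcp_pos'])
plan([.4853,.0948,.041],164.9,1)
```

```text
seed [314.5 252.8] fit (np.float64(314.3), np.float64(252.8)) [31.7 34. ] [0.4855 0.0948 0.082 ]
seed [314.5 252.8] fit (np.float64(314.3), np.float64(252.9)) [33.5 35.3] [0.4855 0.0949 0.082 ]
[0.48555844 0.09336941 0.1571847 ]
t 25.775 dyaw -0.01 per row 0.01
0 [0.0006, 0.1162, -0.0013]
```

Request:
{"method": "jog_arm", "body": {"series": [[[0,0.03,-0.001],[0,0,0],0.087],[[0,0.03,0],[0,0,0],0.087],[[0,0.03,0],[0,0,0],0.087],[[0,0.026,0],[0,0,0],0.087],[[0,0,0],[0,0,0],0.087],[[0,0,0],[0,0,0],0.06],[[0,0,0],[0,0,0],0.04],[[0,0,0],[0,0,0],0.03],[[0,0,0],[0,0,0],0.03],[[0,0,0],[0,0,0],0.03]]}}

```text
time_s: 27.02
tcp_pos: [0.4863, 0.0952, 0.0422]
ee_rot: [[-0.966, 0.0, -0.26], [0.26, 0.0, -0.966], [-0.0, -1.0, -0.0]]
wrist_force: [0.4, -0.7, -0.2]
gripper_width: 0.518
```

Request:
{"method": "jog_arm", "body": {"series": [[[0,0,0],[0,0,0],0.03],[[0,0,0],[0,0,0],0.03],[[0,-0.02,0],[0,0,0],0.03],[[0,-0.03,0],[0,0,0],0.03],[[0,-0.035,0],[0,0,0],0.03],[[0,-0.035,0],[0,0,0],0.03],[[0,0,0],[0,0,0],0.03]]}}

```text
time_s: 27.9
tcp_pos: [0.4878, 0.0958, 0.1645]
ee_rot: [[-0.966, 0.005, -0.26], [0.26, 0.003, -0.966], [-0.005, -1.0, -0.004]]
wrist_force: [-0.8, -0.0, -2.1]
gripper_width: 0.505
```

```bash
python3 -c "
from h import *
s=sense();print(s['tcp_pos'],s['gripper_width']*.087)
plan([.5370,-.1126,.165],178.0,8)"
```

```text
[0.48777381 0.09581844 0.16447802] 0.04393689175062652
t 27.9 dyaw 13.05 per row -1.63
0 [-0.0127, -0.0001, 0.0236]
1 [-0.012, -0.0001, 0.0239]
2 [-0.0113, -0.0001, 0.0242]
3 [-0.0107, -0.0001, 0.0246]
4 [-0.0099, -0.0001, 0.0249]
5 [-0.0092, -0.0001, 0.0251]
6 [-0.0085, -0.0001, 0.0254]
7 [-0.0078, -0.0001, 0.0256]
```

Request:
{"method": "jog_arm", "body": {"series": [[[-0.0125,0,0.0235],[0,-1.6,0],0.03],[[-0.012,0,0.024],[0,-1.6,0],0.03],[[-0.0115,0,0.024],[0,-1.6,0],0.03],[[-0.0105,0,0.0245],[0,-1.6,0],0.03],[[-0.01,0,0.025],[0,-1.6,0],0.03],[[-0.009,0,0.025],[0,-1.6,0],0.03],[[-0.0085,0,0.0255],[0,-1.6,0],0.03],[[-0.008,0,0.0255],[0,-1.8,0],0.03],[[0,0,0],[0,0,0],0.03],[[0,0,0],[0,0,0],0.03]]}}

```text
time_s: 29.15
tcp_pos: [0.534, -0.1128, 0.1608]
ee_rot: [[-0.999, -0.002, -0.037], [0.037, 0.0, -0.999], [0.002, -1.0, -0.0]]
wrist_force: [-0.0, 0.4, 0.0]
gripper_width: 0.506
```

Run:
```python
from h import *
a=capture('wrist');cv2.imwrite('pics/w7.png',a[120:420,120:520,::-1])
s=sense();print(s['tcp_pos'],s['gripper_width']*.087)
plan([.5352,-.1126,.0462],178.0,1)
```

```text
[ 0.53422975 -0.11255932  0.16120312] 0.04393564977272703
t 29.2 dyaw 0.06 per row -0.06
0 [-0.001, 0.115, 0.0]
```

View pics/w7.png

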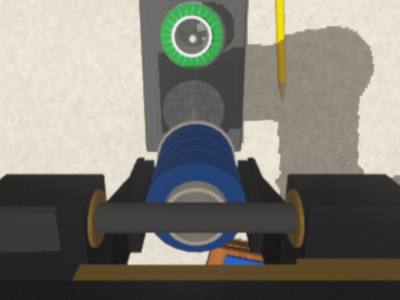

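Blue is held upright at (197,190) in the crop, the same view as red had. I'll lower it.

Request:
{"method": "jog_arm", "body": {"series": [[[0,0.03,0],[0,0,0],0.03],[[0,0.03,0],[0,0,0],0.03],[[0,0.03,0],[0,0,0],0.03],[[0,0.015,0],[0,0,0],0.03],[[0,0.008,0],[0,0,0],0.03],[[0,0.003,0],[0,0,0],0.03],[[0,0,0],[0,0,0],0.03]]}}

```text
time_s: 30.08
tcp_pos: [0.5355, -0.1131, 0.0468]
ee_rot: [[-0.999, 0.002, -0.036], [0.036, -0.0, -0.999], [-0.002, -1.0, -0.0]]
wrist_force: [0.2, -0.7, -0.6]
gripper_width: 0.504
```

Now I'll release blue, rise and back off clear of the stand so the cameras can see it.

Request:
{"method": "jog_arm", "body": {"series": [[[0,0.001,0],[0,0,0],0.03],[[0,0,0],[0,0,0],0.05],[[0,0,0],[0,0,0],0.087],[[0,0,0],[0,0,0],0.087],[[0,0,0],[0,0,0],0.087],[[0,-0.03,0],[0,0,0],0.087],[[0,-0.035,0],[0,0,0],0.087],[[0,-0.045,0],[0,0,0],0.087],[[0,0,0],[0,0,0],0.087]]}}

```text
time_s: 31.2
tcp_pos: [0.5375, -0.1132, 0.1591]
ee_rot: [[-0.999, 0.009, -0.035], [0.035, -0.0, -0.999], [-0.009, -1.0, -0.0]]
wrist_force: [0.9, -0.3, -0.4]
gripper_width: 0.996
```

Request:
{"method": "jog_arm", "body": {"series": [[[0,0,-0.04],[0,0,0],0.087],[[0,0,-0.05],[0,0,0],0.087],[[0,0,-0.05],[0,0,0],0.087],[[0,0,-0.05],[0,0,0],0.087],[[0,0,-0.05],[0,0,0],0.087],[[0,0,-0.03],[0,0,0],0.087],[[0,0,0],[0,0,0],0.087],[[0,0,0],[0,0,0],0.087]]}}

```text
time_s: 32.2
tcp_pos: [0.544, 0.1561, 0.1542]
ee_rot: [[-0.999, -0.002, -0.036], [0.036, -0.001, -0.999], [0.002, -1.0, 0.001]]
wrist_force: [-0.7, -0.6, 0.2]
gripper_width: 0.998
```

Run:
```python
from h import *
a=capture('top');b=capture('scene')
cv2.imwrite('pics/c8.png',cv2.convertScaleAbs(np.hstack([cv2.resize(a[180:300,360:520],(400,300)),cv2.resize(b[165:315,80:280],(400,300))])[:,:,::-1],alpha=1.6))
C=[cam('top'),cam('scene')]
yaw=np.radians(-2);u=np.array([-np.sin(yaw),np.cos(yaw)]);v=np.array([np.cos(yaw),np.sin(yaw)])
for k,nm in zip((.102,.034,-.034,-.102),'bgyr'):
    o=np.array([*(np.array([.5322,-.2146])+k*u),.086]);P=[]
    for c,im in zip(C,(a,b)):
        K,R,t=c;p=(K@(R@o.reshape(3,1)+t)).ravel();p=p[:2]/p[2]
        x,y=(p-9).round().astype(int);w=cv2.resize(im[y:y+19,x:x+19],None,fx=4,fy=4,interpolation=1).astype(int)
        m=((w.max(2)-w.min(2)<45)&(w.max(2)>55)).astype('uint8')
        cc=max(cv2.findContours(m,cv2.RETR_EXTERNAL,1)[0],key=cv2.contourArea);(e,f),ax,_=cv2.fitEllipse(cv2.convexHull(cc))
        P.append((x+(e-1.5)/4,y+(f-1.5)/4));print(p.round(1),np.round(P[-1],1),np.round(np.array(ax)/4,1))
    X=tri(C[0],P[0],C[1],P[1]);d=X[:2]-o[:2];print(nm,X.round(4),'dx,dy mm',(1e3*d@v).round(1),(1e3*d@u).round(1))
```

```text
[391.1 226.9] [391.2 227.5] [15.6 16.2]
[225.4 234.6] [224.9 235.6] [17.1 19. ]
b [ 0.5351 -0.1139  0.0817] dx,dy mm -0.6 -1.3
[426.9 228.3] [426.6 227.7] [23.1 25.4]
[185.6 227.3] [185.4 223.9] [20.2 30.9]
g [ 0.5335 -0.1785  0.0966] dx,dy mm 0.0 2.2
[462.7 229.6] [462.9 230.1] [14.9 15.2]
[146.7 220.1] [146.  221.3] [15.1 17.6]
y [ 0.5308 -0.2506  0.0818] dx,dy mm -0.1 -2.1
[498.6 231. ] [499.1 231.5] [15.  15.9]
[108.5 213.1] [107.6 214.3] [15.5 18.3]
r [ 0.5284 -0.3194  0.0814] dx,dy mm -0.2 -2.9
```

View pics/c8.png

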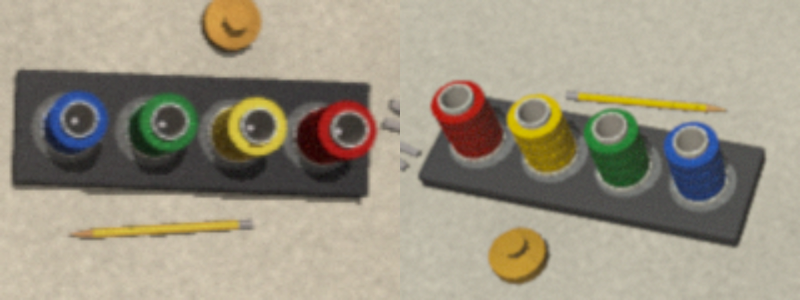

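All four spools stand upright, with a pin tip visible in each hole. From the robot's left the order is blue, green, yellow, red, the mirror of the tray. Green's fit leaked beyond its ring (25 px instead of 15), but the picture shows it seated like the others. I'll hand in.

```bash
python3 -c "
from station import *
print(finish_job())"
```

```text
the job is handed in; nothing more can be done
None
```

I moved all four spools onto the stand in mirrored order (red, yellow, green, blue from its right end), and handed the job in at about 32 s of the 88 s. At hand-in the arm was clear of everything.

**Position:** In the last two-view check, red, yellow and blue had their ring centres within 3 mm of their pins. All four look upright, with a pin tip visible in each hole.

**Height:** The three good ring heights measured 0.081–0.082 m against 0.086 m expected. The same method read the spools on the tray 1–4 mm low too, so I took this as its bias. I took "fully down" from the lowering heights and the pictures.

**Disagreed:** Green's final ring fit failed. It gave a height of 0.097 m because the colour mask spilled beyond the ring. I judged green from the pictures, where it stands level and centred like the others.

**Not measured:** I didn't measure spool speeds at rest. The readings I saw showed no wrist force above about 3 N.

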